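# Make room in the layout tray and lay the cover plate in its bay

### The job

In the blue layout tray, hold the divider's orange lock tab pressed and slide the divider along its rail until the empty bay, now too narrow, will take the aluminium cover plate, and let the tab spring back up so the divider is locked there. Then slide the plate flat along the tray floor, lengthwise and squarely into that bay until its end touches the rail at the back. Keep the plate flat on the floor all the way and leave the tools in the next bay where they lie.

Things in the scene. Friction and masses are not known exactly. Their poses are not given: they have to be found in the camera images.
- tray: Blue steel layout tray, black rubber floor, fixed. Origin on the bench; +x to its back, z up. Floor top z = 3 mm, x = -220 (open front, no wall) to 200 mm. Side walls 42 mm high, inner faces y = +147 and -147 mm. Divider rail along y at the back: front face x = 162, top z = 40 mm. The divider parts the back in two bays open to the front: plate's bay at +y, tools' bay at -y.
- bay_back (a point): The inner back corner of the plate's bay, on the floor, where the rail's front face meets the +y side wall (tray x = 162, y = 147, z = 3 mm).
- blade_foot (a point): Front end of the divider's blade, level with the tray floor, in the blade's mid-plane (tray x = 22 mm); rides with the divider; axes as the tray's. The aluminium blade is 3 mm thick, 140 mm long to the rail (tray x = 22 to 162 mm) and stands from z = 6 to 40 mm.
- divider (a joint): Divider position along the rail (m, 0 to 0.17); growing moves it to the tray's -y and widens the plate's bay: clear width = 60 mm + this value. Teeth every 8 mm: the pawl clicks in at 0, 0.008, 0.016, ... m (about 1 mm of play). It starts between 0 and 0.032. With the tab fully down it slides lightly (about 1 N); locked it does not slide.
- lock_tab (a joint): How far the orange lock tab is pressed (m): 0 = up, locked; 0.007 = fully down. Spring: 3 N to start, 6 N fully down. The pawl is clear of the teeth beyond 0.0055. Let go between two teeth it springs up by itself; if let go just on the crest of a tooth, the tab may stay about 5 mm down, unlocked, until the divider is nudged a few mm and it clicks up.
- tab_top (a point): Centre of the top of the orange tab, a pad 27 mm (tray y) by 34 mm (tray x) in the blade's plane, at tray x = 179.5 mm; 61 mm above the bench when up, 54 fully down. It lies in a well of the carriage: black cheeks 7 mm thick, 40 mm long, tops 68 mm above the bench, at its +y and -y, 30 mm clear between them; open at +x and -x.
- carriage_top (a point): Centre of the top face of the black carriage that carries blade and tab on the rail: 60 mm (tray y) by 46 mm (tray x), this face 54 mm above the bench, below the tab. A fingertip in the well, pressing the tab, pushes the carriage along by a cheek.
- cover_plate: Loose aluminium cover plate, 140 mm (its x) by 100 mm (its y) by 10 mm, about 0.4 kg, bolt holes and two dark ports on top, no handle. Origin at its underside centre, z up. It starts flat on the tray floor in front of the bays, within 0.4 rad of the tray's x axis. Home, its origin is at tray x = 92 mm; either end may lead.
- strap: A bystander, loose in the tools' bay of the tray (tray y below -45 mm), lying flat lengthwise: yellow flat steel strap, 116 x 26 x 5 mm. Origin at its underside centre.
- spanner: A bystander, loose in the tools' bay of the tray (tray y below -45 mm), lying flat lengthwise: bright steel spanner, 125 x 22 x 7 mm. Origin at its underside centre.
- feeler_gauge: A bystander, loose in the tools' bay of the tray (tray y below -45 mm), lying flat lengthwise: folded steel feeler gauge, 104 x 18 x 10 mm. Origin at its underside centre.

How it is judged:
On the way:
1. the divider has been slid over to make room for the plate and its tab has sprung up, locked (value of joint divider above 0.043 m and value of joint lock_tab below 0.0015 m and velocity of joint divider below 0.01 m/s), for 0.3 s.
At the end, for the whole second after the job is handed in: The divider is locked (tab within 1.5 mm of fully up) with the plate's bay at least 103 mm wide, and the plate lies still and flat on the tray floor in that bay, between the blade and the +y side wall, its end within 6 mm of the rail and its long axis within 0.06 rad of the tray's x axis (all of step 1 and x of cover_plate in the frame of tray between 0.086 and 0.098 m and y of cover_plate in the frame of blade_foot above 0.046 m and y of cover_plate in the frame of tray below 0.101 m and z of cover_plate in the frame of tray below 0.007 m and angle between cover_plate's own z axis and vertical below 0.04 rad and angle between the x axis of cover_plate and the x axis of tray, either way round below 0.06 rad and linear speed of cover_plate below 0.01 m/s); the robot touches nothing.
It fails at once if the plate is lifted off the tray floor or tipped (angle between cover_plate's own z axis and vertical above 0.15 rad or z of cover_plate in the frame of tray above 0.012 m).
It fails at once if a tool in the next bay is shoved (more than 12 mm) (distance of any of strap, spanner, feeler_gauge from where it was at the start of the episode above 0.012 m).
It also fails if it takes over 58 s, if anything falls off the work surface, if the arm or the gripper's body presses on something with over 40 N, if the wrist force passes 120 N, or if a joint passes its speed limit or range.

### The arm

A 6-joint arm with a two-finger parallel gripper is mounted at the origin on the work surface. World frame = base frame: x ahead of the robot, y to its left, z up, the work surface at z = 0. Lengths are in m, angles in rad, forces in N, time in s.
With the tool pointing down it reaches from about 0.3 to 0.775 m from the base axis. Payload 14.6 kg.
Tool frame: the origin (TCP) lies at the very end of the fingers, on their centre line; the grasp point (between the pads) lies 19 mm behind it (manip.hold_point_z is the z of the grasp point in the tool frame, in m); z points along the fingers, y is the line along which they close (so a half turn about z gives the same grasp; the last joint's range is limited). The gripper opens to 94 mm and grips with 3 to 60 N. Pads are 16 mm wide; open, the fingers measure 119 mm over their backs; the gripper's body (75 mm by 177 mm) begins 78 mm behind the grasp point.
Start: joints at [-1.326, 0.3, 1.521, -0, 1.321, -0.067], TCP at [0.169, -0.523, 0.205] pointing down, gripper open.
Joint ranges: [-3.03, 3.03], [-0.79, 2.21], [0.23, 2.52], [-1.04, 4.18], [0, 3.07], [-2.55, 2.55]. Speed limits (rad/s): [2.22, 2.22, 2.57, 3.14, 3.14, 3.14].

### API

Orientations are given as [roll, pitch, yaw] about the fixed x, y, z axes, in that order (R = Rz(yaw) Ry(pitch) Rx(roll)).
In Python, from cell import manip gives the robot as it stands.
- The arm moves only by the shell command python3 shift.py 'ROWS' [OPENING] [FORCE]. ROWS is a JSON list of rows, 1 to 12 of them, each of 6 numbers: dx, dy, dz in units of 50 mm, then a rotation vector rx, ry, rz in rad; each row shifts and turns the commanded pose from where the row before left it, along the tool's axes as they then stand; what a row does not reach is not made up. A row lasts 1/10 s, in which the tool goes at most 0.05 m and 0.15 rad, less where a joint would pass 70% of its speed; a pose out of reach is approached as far as the arm can. OPENING is the finger opening in m, set as the command begins (- or left out keeps the last). The fingers move at their own pace and stop on an object; FORCE is the grip in N (left out, the last holds). Time passes only in rows, so rows that do not move let the fingers close. It prints the time, the measured TCP pose, the force, the opening and the grip force at its end. Input that does not fit is refused with a message, and nothing moves.
- manip.observe(): the state, without advancing time (a new reading comes with each control period).
- manip.read_camera(name): name is "scene" or "top" or "wrist"; returns the picture (420x560x3 uint8, red, green, blue); there is no depth.
- manip.get_calibration(name): a dict with "fov_y" (degrees; the focal length in pixels is half the picture's height over the tangent of half this angle, whatever the lens; pixels are square), "cx", "cy" (the principal point, pixels), "xyz" and "orientation" of the camera in the world; the wrist camera has in their place "mount" (4x4, takes a point from camera to tool coordinates, whose origin is the TCP and whose axes are the flange's). Camera axes: x right, y down, z forward; pixel columns grow to the right and rows downward; lengths in m; the calibration is good to about 2 mm. A picture is of the moment at which its call begins: read the wrist's pose just before it. get_calibration takes no time and is no camera call.
- manip.job_done(): hands the job in; it is judged then, once.
The state is a dict: "t": time; "qpos": joint angles; "qd": joint speeds; "tau": joint torques, N m; "tool_pos": TCP position; "eef_rot": TCP orientation; "force": force on the tool from outside, world axes, zero at the start; "moment": the same for the moment, N m; "width": finger opening in m; "grasp_force": force on a finger pad.
Only numpy, scipy, OpenCV 4.12 (cv2) and the standard library are available. Lean on these libraries where they do the work, as an engineer would, in place of code of your own. Each camera call takes 0.05 s, during which the arm holds its last target. There are 200 camera calls.

## Working session

There is one attempt and no reset: what is moved stays moved. The work goes in short steps, Python scripts to look and compute and a shell command to move; the robot and the scene stay as the last step left them, time stands still between calls to the robot, and variables do not carry over. Pictures are saved under pics/ and viewed, at most 13 in all, crops included, and the job is handed in when it is done.

```bash
ls; mkdir -p pics
python3 - <<'E'
from cell import manip
import cv2,numpy as np
o=manip.observe()
print(o['t'],o['tool_pos'],o['eef_rot'],o['width'],manip.hold_point_z)
for n in('scene','top','wrist'):
    print(n,manip.get_calibration(n))
for n in('top','scene'):
    im=manip.read_camera(n);cv2.imwrite(f'pics/{n}0.png',cv2.resize(im[:,:,::-1],None,fx=1.4,fy=1.4,interpolation=cv2.INTER_CUBIC))
    cv2.imwrite(f'pics/{n}_raw.png',im[:,:,::-1])
E
```

```text
cell.py
pics
shift.py
0.0 [ 0.16864981 -0.52321825  0.2048769 ] [-3.14041428e+00 -9.27017213e-05  3.11801253e-01] 0.09371239396616879 -0.0188
scene {'fov_y': 47.90267153642423, 'cx': 274.67726218384934, 'cy': 210.2955520711583, 'xyz': array([ 0.90624177, -0.48503317,  0.51102483]), 'orientation': array([-2.16078624e+00,  1.35621540e-04,  6.14351580e-01])}
top {'fov_y': 45.81523013818123, 'cx': 269.9564244871222, 'cy': 214.46146526304207, 'xyz': array([0.39705005, 0.0459232 , 0.74739745]), 'orientation': array([-2.90506929, -0.00316191, -1.63558647])}
wrist {'fov_y': 71.49270560615786, 'cx': 279.426332507088, 'cy': 214.3711511610308, 'mount': array([[ 2.31805156e-04, -9.71408768e-01, -2.37413039e-01,
         6.90934493e-02],
       [ 9.99999964e-01,  2.57921378e-04, -7.89423414e-05,
         1.35485193e-03],
       [ 1.37919181e-04, -2.37413012e-01,  9.71408793e-01,
        -1.79094672e-01],
       [ 0.00000000e+00,  0.00000000e+00,  0.00000000e+00,
         1.00000000e+00]])}
```

View pics/top0.png

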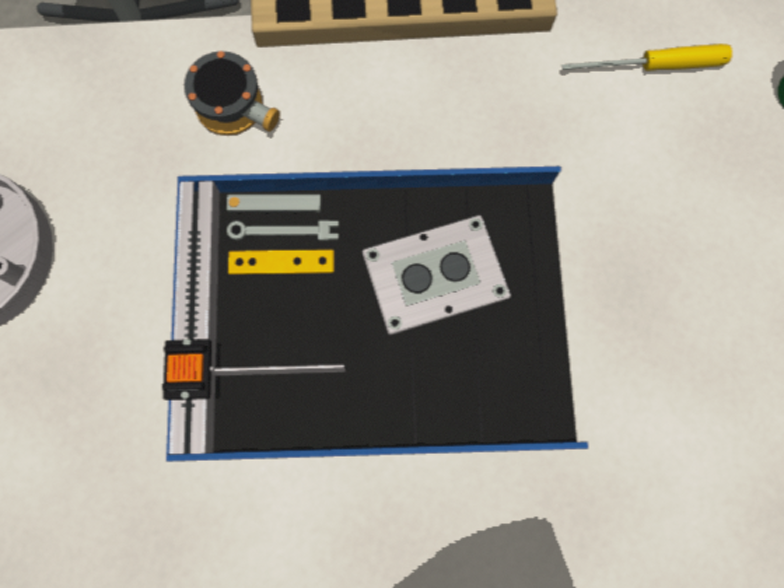

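View pics/scene0.png

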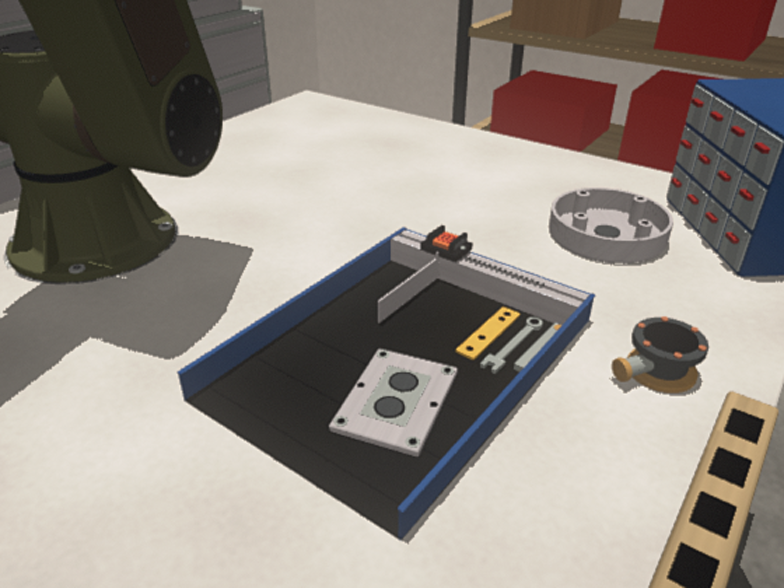

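Run:
```python
import cv2
a=cv2.imread('pics/top_raw.png')[115:335,115:425];cv2.imwrite('pics/topc.png',cv2.resize(a,None,fx=2.5,fy=2.5,interpolation=cv2.INTER_CUBIC))
a=cv2.imread('pics/scene_raw.png')[155:390,125:430];cv2.imwrite('pics/scenec.png',cv2.resize(a,None,fx=2.5,fy=2.5,interpolation=cv2.INTER_CUBIC))
```

```text
(no output)
```

View pics/topc.png

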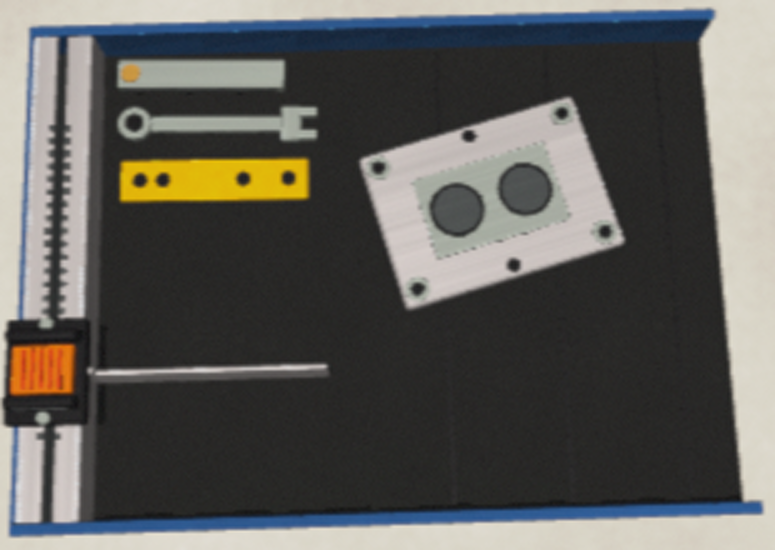

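View pics/scenec.png

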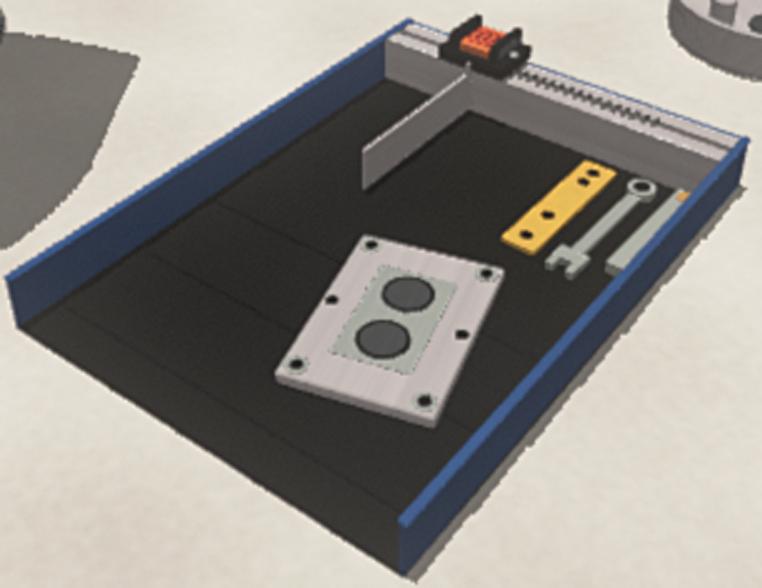

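```bash
cat > h.py <<'E'
import numpy as np,cv2
from scipy.spatial.transform import Rotation as R
from scipy.optimize import least_squares
from cell import manip
def cam(n):
    c=manip.get_calibration(n); f=210/np.tan(np.radians(c['fov_y'])/2)
    if n=='wrist':
        o=manip.observe(); T=np.eye(4);T[:3,:3]=R.from_euler('xyz',o['eef_rot']).as_matrix();T[:3,3]=o['tool_pos']
        T=T@c['mount']; return f,c['cx'],c['cy'],T[:3,:3],T[:3,3]
    return f,c['cx'],c['cy'],R.from_euler('xyz',c['orientation']).as_matrix(),np.array(c['xyz'])
def proj(C,p):
    q=(np.asarray(p)-C[4])@C[3]; return np.stack([C[1]+C[0]*q[...,0]/q[...,2],C[2]+C[0]*q[...,1]/q[...,2]],-1)
def tri(Cs,uvs):
    return least_squares(lambda p:np.concatenate([proj(C,p)-u for C,u in zip(Cs,uvs)]),[.45,.05,.03])
def onz(C,uv,z):
    d=C[3]@np.array([(uv[0]-C[1])/C[0],(uv[1]-C[2])/C[0],1]); return C[4]+d*(z-C[4][2])/d[2]
def t2w(P,p):  # P=(x,y,yaw)
    c,s=np.cos(P[2]),np.sin(P[2]); p=np.asarray(p,float); return np.stack([P[0]+c*p[...,0]-s*p[...,1],P[1]+s*p[...,0]+c*p[...,1],p[...,2]],-1)
E
cat > fit.py <<'E'
from h import *
T,S=cam('top'),cam('scene')
ut=lambda a:np.array(a)/2.5+[115,115]
us=lambda a:np.array(a)/2.5+[125,155]
pt=dict(tab=(43,370),bl=(328,367),p0=(361,159),p1=(571,97),p2=(624,241),p3=(407,309),bb=(97,515))
ps=dict(tab=(485,41),bl=(363,151),p0=(504,268),p1=(435,420),p2=(277,374),p3=(364,236),bb=(387,80))
for k in pt:
    r=tri([T,S],[ut(pt[k]),us(ps[k])]); print(k,r.x.round(4),r.fun.round(1))
obs=[(T,ut(pt['bb']),(.162,.147,.003)),(T,ut((93,38)),(.162,-.147,.04)),(T,ut((700,42)),(-.22,-.147,.003)),(T,ut((742,500)),(-.22,.147,.003)),
(S,us((387,80)),(.162,.147,.003)),(S,us((387,40)),(.162,.147,.04)),(S,us((20,327)),(-.22,.147,.003))]
def ps_(v):
    q=.147-.06-.0015-v[3]
    return [(T,ut(pt['tab']),(.1795,q,.061)),(T,ut(pt['bl']),(.022,q,.04)),(S,us(ps['tab']),(.1795,q,.061)),(S,us(ps['bl']),(.022,q,.04)),(S,us((364,188)),(.022,q,.006))]
f=lambda v:np.concatenate([proj(C,t2w(v[:3],p))-u for C,u,p in obs+ps_(v)])
r=least_squares(f,[.45,.05,1.5,.016],loss='soft_l1');print(r.x.round(4));print(f(r.x).reshape(-1,2).round(1).tolist())
V=r.x
c=np.array([(.07,.05),(-.07,.05),(-.07,-.05),(.07,-.05)])
cs=np.c_[c,np.full(4,.013)]
# p0(+x.. left),p1 etc.
order=[(T,ut(pt['p3'])),(T,ut(pt['p2'])),(T,ut(pt['p1'])),(T,ut(pt['p0'])),(S,us(ps['p3'])),(S,us(ps['p2'])),(S,us(ps['p1'])),(S,us(ps['p0']))]
g=lambda w:np.concatenate([proj(C,t2w(w,cs[i%4]))-u for i,(C,u) in enumerate(order)])
w=least_squares(g,[.5,0,V[2]-.3]).x;print('plate',w.round(4),g(w).reshape(-1,2).round(1).tolist())
E
python3 fit.py
```

```text
tab [0.5065 0.2298 0.0571] [-0.4 -0.5 -0.9  0.2]
bl [0.501  0.0721 0.0385] [-0.7 -0.7 -1.2  0.2]
p0 [0.6329 0.0458 0.0131] [-0.7 -0.8 -1.1  0.3]
p1 [ 0.6661 -0.0882  0.0108] [-0.9 -0.9 -1.1  0.2]
p2 [ 0.5709 -0.1114  0.0107] [-0.8 -0.8 -1.1  0.1]
p3 [0.537  0.0235 0.0103] [-0.6 -0.6 -0.9  0.2]
bb [0.4269 0.2122 0.0029] [-0.1 -0.1 -0.2  0. ]
[0.5658 0.0472 1.5318 0.0199]
[[-1.9, 1.2], [-0.1, -5.2], [0.2, -2.7], [0.4, 0.3], [-0.2, -0.8], [-0.1, -0.3], [-0.7, 0.6], [-0.7, -1.4], [-0.5, -0.9], [-0.6, -1.3], [-1.2, -0.4], [-1.5, 0.4]]
plate [ 0.6019 -0.0328  1.813 ] [[-0.3, -0.6], [0.4, -0.7], [-0.4, -2.0], [-1.6, -1.2], [-1.3, -1.1], [-2.2, -0.7], [-0.6, -0.3], [-0.3, 0.0]]
```

The rows are not in the units I measure in: shifts go in units of 50 mm. I convert before sending: -0.034 m is -0.68, 0.0307 m is 0.614.

```bash
python3 shift.py '[[0.614,-0.68,0,0,0,0],[0.614,-0.68,0,0,0,0],[0.614,-0.68,0,0,0,0],[0.614,-0.68,0,0,0,0],[0.614,-0.68,0,0,0,0],[0.614,-0.68,0,0,0,0],[0.614,-0.68,0,0,0,0],[0.614,-0.68,0,0,0,0],[0.614,-0.68,0,0,0,0]]' 0
python3 shift.py '[[0.614,-0.68,0,0,0,0],[0.614,-0.68,0,0,0,0],[0.614,-0.68,0,0,0,0],[0.614,-0.68,0,0,0,0],[0.614,-0.68,0,0,0,0],[0.614,-0.68,0,0,0,0],[0.614,-0.68,0,0,0,0],[0.614,-0.68,0,0,0,0],[0.614,-0.68,0,0,0,0],[0,0,0,0,0,0.12],[0,0,0,0,0,0.12],[0,0,0,0,0,0.11]]'
```

```text
t: 1.0
tool_pos: [0.338, -0.1457, 0.2055]
eef_rot: [3.141, -0.0, 0.311]
force: [2.0, -0.9, 0.8]
width: 0.0254
grasp_force: 0.0
t: 2.2
tool_pos: [0.5067, 0.2289, 0.2048]
eef_rot: [3.141, 0.001, -0.042]
force: [-0.1, 0.1, 0.6]
width: 0.0006
grasp_force: 0.0
```

Run:
```python
from h import *
import pickle
C=cam('wrist');im=manip.read_camera('wrist');pickle.dump(C,open('w1.pkl','wb'))
print(C[4],proj(C,[[.5067,.2289,.061],[.501,.072,.04],[.4269,.2122,.003]]))
cv2.imwrite('pics/w1.png',cv2.resize(im[:,:,::-1],None,fx=1.4,fy=1.4,interpolation=cv2.INTER_CUBIC))
```

```text
[0.57634046 0.22491792 0.38381675] [[278.41023981 206.17751146]
 [409.19890336 201.72240365]
 [293.01735627 252.97738377]]
```

View pics/w1.png

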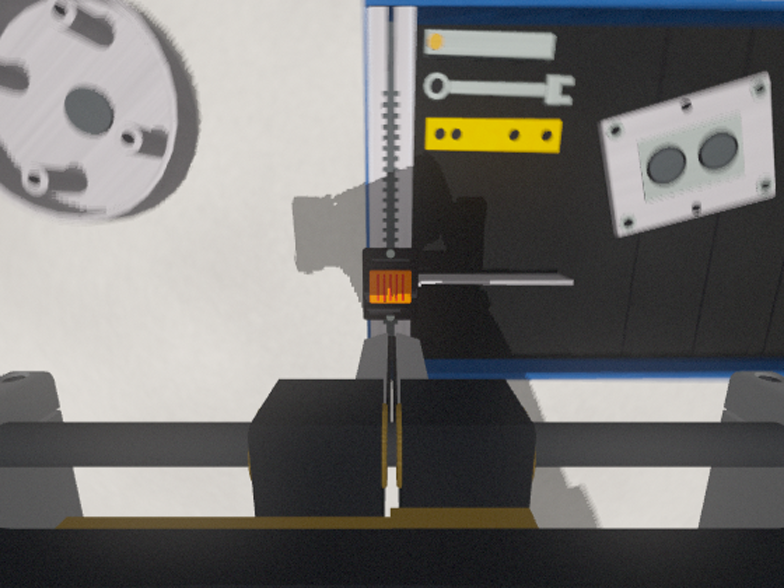

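```bash
python3 shift.py '[[0.01,0,0.8,0,0,0],[0.01,0,0.8,0,0,0],[0.01,0,0.8,0,0,0],[0,0,0.3,0,0,0],[0,0,0.18,0,0,0],[0,0,0.12,0,0,0],[0,0,0.04,0,0,0],[0,0,0,0,0,0]]'
```

```text
t: 3.05
tool_pos: [0.5093, 0.2284, 0.0547]
eef_rot: [-3.141, -0.002, -0.038]
force: [-0.0, -3.7, 4.7]
width: 0.0005
grasp_force: 2.7
```

Scaled: 0.002 m is 0.04, 0.001 m is 0.02.

```bash
python3 shift.py '[[0,0,0.04,0,0,0],[0,0,0.02,0,0,0],[0,0,0,0,0,0]]'
```

```text
t: 3.35
tool_pos: [0.511, 0.2285, 0.0542]
eef_rot: [-3.14, -0.007, -0.038]
force: [-0.8, -7.9, 22.8]
width: 0.0006
grasp_force: 11.5
```

Scaled: -0.001 m is -0.02, 0.005 m is 0.1.

```bash
python3 shift.py '[[0.06,0,-0.02,0,0,0],[0.1,0,0,0,0,0],[0.1,0,0,0,0,0],[0.1,0,0,0,0,0],[0.1,0,0,0,0,0],[0.1,0,0,0,0,0],[0.1,0,0,0,0,0],[0.1,0,0,0,0,0],[0.1,0,0,0,0,0],[0.08,0,0,0,0,0],[0.04,0,0,0,0,0],[0,0,0,0,0,0]]'
```

```text
t: 4.55
tool_pos: [0.5593, 0.2267, 0.0542]
eef_rot: [-3.14, -0.005, -0.038]
force: [0.9, -3.6, 12.7]
width: 0.0004
grasp_force: 6.5
```

Scaled: -0.045 m is -0.9, 0.045 m is 0.9.

```bash
python3 shift.py '[[-0.02,0,-0.08,0,0,0],[0,0,-0.2,0,0,0],[0,0,-0.6,0,0,0],[0,0,-0.9,0,0,0],[0,0,-0.9,0,0,0],[-0.1,0.8,-0.32,0,0,0],[-0.1,0.9,0,0,0,0],[0,0,0,0,0,0]]'
python3 - <<'E'
from h import *
import pickle
C=cam('wrist');im=manip.read_camera('wrist');pickle.dump(C,open('w2.pkl','wb'))
print(C[4])
cv2.imwrite('pics/w2.png',cv2.resize(im[0:300],None,fx=1.42,fy=1.42,interpolation=cv2.INTER_CUBIC)[:,:,::-1])
E
```

```text
t: 5.35
tool_pos: [0.543, 0.1387, 0.2034]
eef_rot: [-3.141, -0.002, -0.041]
force: [-0.5, -0.9, -0.6]
width: 0.0002
grasp_force: 0.0
[0.61201175 0.13478521 0.38260006]
```

View pics/w2.png

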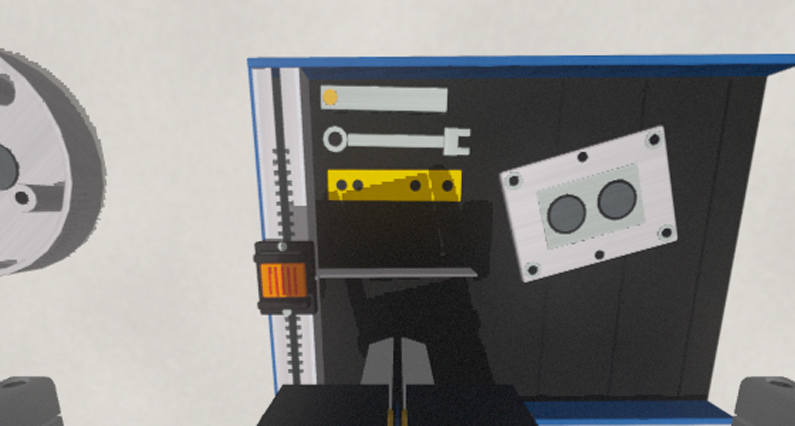

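```bash
cat > fit2.py <<'E'
from h import *
import pickle
C=pickle.load(open('w2.pkl','rb')); u=lambda a:np.array(a)/1.42
obs=[((299,69),(.162,-.147,.04)),((766,77),(-.22,-.147,.003)),((708,402),(-.22,.147,.003)),((316,79),(.162,-.147,.003))]
def al(v):
    q=.0855-v[3]; return obs+[((283,281),(.1795,q,.061)),((477,275),(.022,q,.04))]
f=lambda v:np.concatenate([proj(C,t2w(v[:3],p))-u(a) for a,p in al(v)])
r=least_squares(f,[.566,.047,1.53,.056]);print(r.x.round(4),f(r.x).reshape(-1,2).round(1).tolist())
pl=[(524,281),(677,239),(662,126),(500,173)]
cs=np.array([(.07,.05,.013),(-.07,.05,.013),(-.07,-.05,.013),(.07,-.05,.013)])
g=lambda w:np.concatenate([proj(C,t2w(w,c))-u(a) for a,c in zip(pl,cs)])
w=least_squares(g,[.6,-.03,1.81]).x;print('plate',w.round(4),g(w).round(1))
d=w[:2]-r.x[:2];t=r.x[2];print('in tray',np.cos(t)*d[0]+np.sin(t)*d[1],-np.sin(t)*d[0]+np.cos(t)*d[1],w[2]-t)
for th in(.061,.056): print(th,onz(C,u((283,281)),th))
E
python3 fit2.py
```

```text
[0.562  0.0465 1.5353 0.0741] [[0.6, -1.6], [1.9, 0.9], [0.1, -0.0], [-4.2, 1.4], [0.5, -0.2], [1.1, 0.2]]
plate [ 0.6028 -0.0327  1.8087] [-0.8  1.6  0.8  1.   1.  -1.6 -1.  -0.5]
in tray -0.07766477472077196 -0.043525076660151554 0.2733602664642598
0.061 [0.55684081 0.22686257 0.061     ]
0.056 [0.55598306 0.22829412 0.056     ]
```

Scaled: 0.0299 m is 0.598, 0.0268 m is 0.536.

```bash
python3 shift.py '[[0.536,0.598,0,0,0,0],[0.536,0.598,0,0,0,0],[0.536,0.598,0,0,0,0],[0.536,0.598,0,0,0,0],[0.536,0.598,0,0,0,0],[0,0,0,0,0,-0.14],[0,0,0,0,0,-0.14],[0,0,0,0,0,0]]' 0.07
python3 - <<'E'
from h import *
o=manip.observe();print(o['tool_pos'],o['eef_rot'],o['width'])
im=manip.read_camera('wrist');C=cam('wrist');import pickle;pickle.dump(C,open('w3.pkl','wb'))
s=manip.read_camera('scene')[155:390,125:430]
a=cv2.resize(im[:,:,::-1],(500,375));b=cv2.resize(s[0:70,140:230],None,fx=3.3,fy=3.3,interpolation=cv2.INTER_CUBIC)[:,:,::-1]
v=np.zeros((375,800,3),np.uint8);v[:,:500]=a;v[:b.shape[0],500:500+b.shape[1]]=b
b0=cv2.imread('pics/scene_raw.png')[155:205,265:355];b0=cv2.resize(b0,None,fx=2.8,fy=2.8,interpolation=cv2.INTER_CUBIC);v[235:235+b0.shape[0],500:500+b0.shape[1]]=b0
cv2.imwrite('pics/w3.png',v)
E
```

```text
t: 6.2
tool_pos: [0.6716, -0.0116, 0.2014]
eef_rot: [-3.141, 0.0, 0.245]
force: [-0.4, -0.3, -0.9]
width: 0.0612
grasp_force: 0.0
[ 0.67164867 -0.01156072  0.20139922] [-3.14121974e+00  6.78732213e-05  2.44919600e-01] 0.0611715018133916
```

View pics/w3.png

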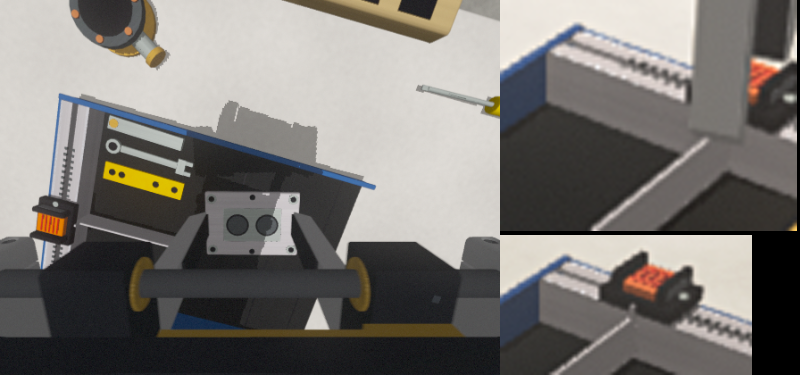

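Scaled: 0.045 m is 0.9, 0.035 m is 0.7.

```bash
python3 shift.py '[[0,0,0.9,0,0,0],[0,0,0.9,0,0,0],[0,0,0.9,0,0,0],[0,0,0.7,0,0,0],[0,0,0.3,0,0,0],[0,0,0.16,0,0,0],[0,0,0,0,0,0]]'
python3 - <<'E'
from h import *
s=manip.read_camera('scene')[140:400,125:430]
cv2.imwrite('pics/s4.png',cv2.resize(s,None,fx=2.3,fy=2.3,interpolation=cv2.INTER_CUBIC)[:,:,::-1])
E
```

```text
t: 7.0
tool_pos: [0.6717, -0.0122, 0.009]
eef_rot: [3.141, -0.001, 0.241]
force: [-0.6, -1.1, 0.3]
width: 0.0697
grasp_force: 0.0
```

View pics/s4.png

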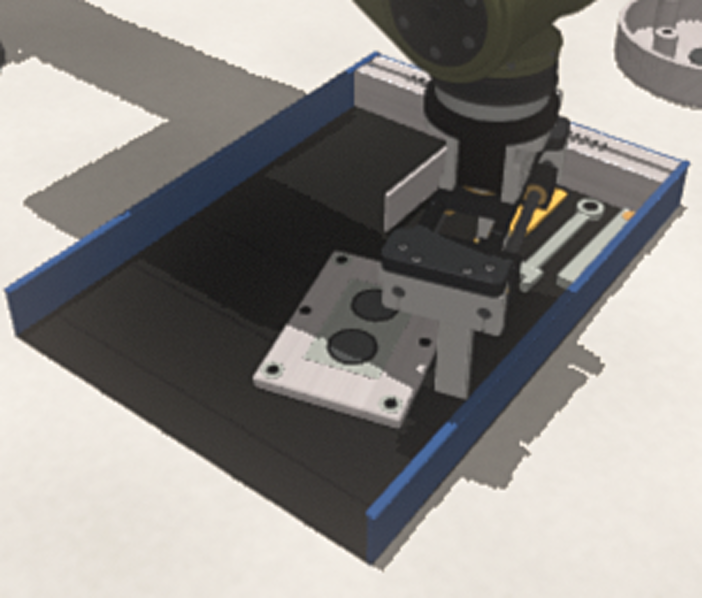

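```bash
python3 shift.py '[[-0.14,0,0,0,0,0],[-0.12,0,0,0,0,0],[-0.16,0,0,0,0,0.02],[-0.2,0,0,0,0,0.035],[-0.2,0,0,0,0,0.035],[-0.2,0,0,0,0,0.035],[-0.2,0,0,0,0,0.035],[-0.2,0,0,0,0,0.035],[-0.2,0,0,0,0,0.035],[-0.2,0,0,0,0,0.035],[-0.16,0,0,0,0,0.015],[-0.08,0,0,0,0,0]]'
python3 - <<'E'
from h import *
o=manip.observe();d=np.array(o['tool_pos'])[:2]-[.563,.0468];t=1.533
print(np.cos(t)*d[0]+np.sin(t)*d[1],-np.sin(t)*d[0]+np.cos(t)*d[1])
E
```

```text
t: 8.25
tool_pos: [0.5693, -0.0253, 0.0091]
eef_rot: [3.142, -0.001, -0.039]
force: [3.5, 0.1, 3.0]
width: 0.0702
grasp_force: 1.6
-0.07185395909384618 -0.009058960039512105
```

Scaled: -0.045 m is -0.9, -0.04 m is -0.8.

```bash
python3 shift.py '[[-0.16,0,0,0,0,0],[-0.16,0,0,0,0,0],[-0.16,0,0,0,0,0],[-0.12,0,0,0,0,0],[-0.06,0,0,0,0,0],[0,0,0,0,0,0],[0.3,0,0,0,0,0],[0.1,0,-0.8,0,0,0],[0,0,-0.9,0,0,0],[0,0,-0.9,0,0,0],[0.4,0.4,-0.8,0,0,0],[0,0,0,0,0,0]]'
python3 - <<'E'
from h import *
import pickle
o=manip.observe();print(o['tool_pos'],o['eef_rot'])
C=cam('wrist');im=manip.read_camera('wrist');pickle.dump(C,open('w4.pkl','wb'))
cv2.imwrite('pics/w4.png',cv2.resize(im[:,:,::-1],None,fx=1.4,fy=1.4,interpolation=cv2.INTER_CUBIC))
cv2.imwrite('pics/top4_raw.png',manip.read_camera('top')[:,:,::-1])
E
```

```text
t: 9.45
tool_pos: [0.5786, -0.0472, 0.1837]
eef_rot: [3.14, -0.008, -0.039]
force: [1.2, 0.0, 0.1]
width: 0.0698
grasp_force: 0.0
[ 0.57860068 -0.04720782  0.18372063] [ 3.1404679  -0.00792386 -0.03920836]
```

View pics/w4.png

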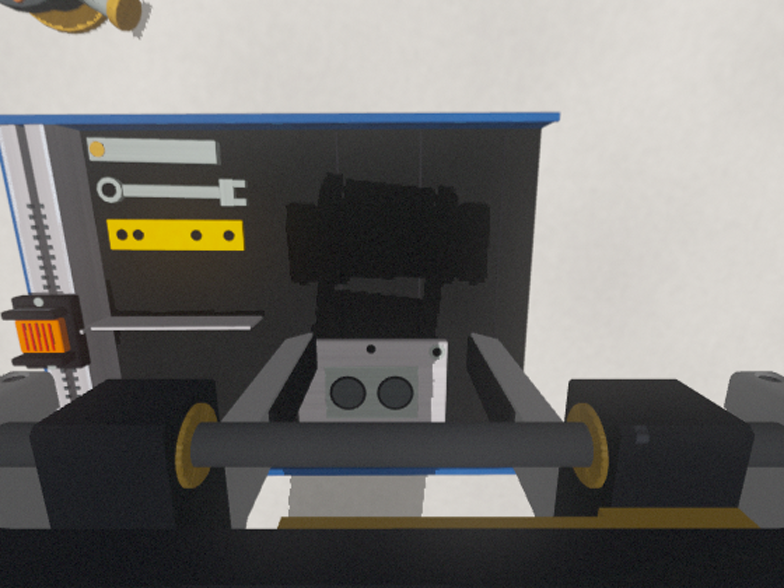

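Run:
```python
from h import *
import pickle
C=pickle.load(open('w4.pkl','rb'));t=1.533
def tr(n,uv,z):
    p=onz(C,np.array(uv)/1.4,z);d=p[:2]-[.563,.0468];print(n,p.round(4),(np.cos(t)*d[0]+np.sin(t)*d[1]).round(4),(-np.sin(t)*d[0]+np.cos(t)*d[1]).round(4))
tr('centre',(371.5,392),.013);tr('corner',(447,341),.013);tr('edge hole',(371,349),.013);tr('blade',(263,319),.006);tr('bladetop',(253,328),.04)
tr('tab',(41,336),.061);tr('-y front floor',(541,126),.003);tr('p1',(348,392),.013);tr('p2',(395,392),.013)
```

```text
centre [ 0.4769 -0.0261  0.013 ] -0.0761 0.0833
corner [ 0.5241 -0.0967  0.013 ] -0.1449 0.0335
edge hole [ 0.5192 -0.0278  0.013 ] -0.0762 0.041
blade [0.5493 0.0693 0.006 ] 0.0219 0.0146
bladetop [0.5512 0.0669 0.04  ] 0.0197 0.0126
tab [0.5574 0.2244 0.061 ] 0.1772 0.0124
-y front floor [ 0.704  -0.1769  0.003 ] -0.2182 -0.1494
p1 [ 0.4777 -0.0043  0.013 ] -0.0543 0.0833
p2 [ 0.476 -0.048  0.013] -0.098 0.0833
```

```bash
python3 shift.py '[[-0.68,0.5,0,0,0,0],[-0.68,0.5,0,0,0,0],[-0.68,0.5,0,0,0,0],[0,0,0,0,0,-0.143],[0,0,0,0,0,-0.143],[0,0,0,0,0,-0.143],[0,0,0,0,0,-0.143],[0,0,0,0,0,-0.143],[0,0,0,0,0,-0.143],[0,0,0,0,0,-0.143],[0,0,0,0,0,-0.143],[0,0,0,0,0,-0.143]]'; python3 shift.py '[[0,0,0,0,0,-0.143],[0,0,0,0,0,-0.141],[0,0,0,0,0,0],[0,0,0,0,0,0]]'
```

```text
t: 10.75
tool_pos: [0.47, -0.1159, 0.1765]
eef_rot: [-3.138, -0.0, 1.255]
force: [1.0, 1.1, 0.3]
width: 0.07
grasp_force: 0.0
t: 11.15
tool_pos: [0.4704, -0.1162, 0.1773]
eef_rot: [-3.139, -0.001, 1.529]
force: [0.1, 0.1, 0.8]
width: 0.0698
grasp_force: 0.0
```

Scaled: -0.004 m is -0.08, 0.004 m is 0.08.

```bash
python3 shift.py '[[-0.08,0.08,0.8,0,0,0],[0,0,0.9,0,0,0],[0,0,0.8,0,0,0],[0,0,0.5,0,0,0],[0,0,0.24,0,0,0],[0,0,0.12,0,0,0],[0,0,0,0,0,0]]'
python3 - <<'E'
from h import *
import pickle
C=cam('wrist');im=manip.read_camera('wrist');pickle.dump(C,open('w5.pkl','wb'))
a=cv2.resize(im[:,:,::-1],(400,300));s=manip.read_camera('scene')[100:400,60:460];v=np.hstack([a,s[:,:,::-1]])
cv2.imwrite('pics/w5.png',v)
E
```

```text
t: 11.85
tool_pos: [0.475, -0.1207, 0.0106]
eef_rot: [-3.141, -0.0, 1.532]
force: [-0.1, -0.3, -0.0]
width: 0.0701
grasp_force: 0.0
```

View pics/w5.png

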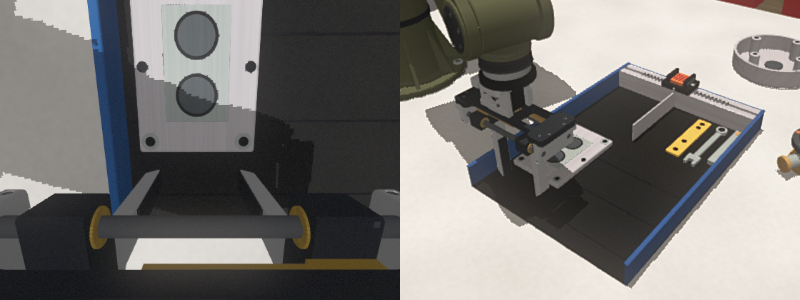

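Scaled: 0.012 m is 0.24, 0.008 m is 0.16.

```bash
python3 shift.py '[[0.16,0,0.02,0,0,0],[0.12,0,0,0,0,0],[0.12,0,0,0,0,0],[0.2,0,0,0,0,0],[0.24,0,0,0,0,0],[0.24,0,0,0,0,0],[0.24,0,0,0,0,0],[0.24,0,0,0,0,0],[0.24,0,0,0,0,0],[0.2,0,0,0,0,0],[0.12,0,0,0,0,0],[0,0,0,0,0,0]]'
python3 - <<'E'
from h import *
T,S=cam('top'),cam('scene')
def cen(im,roi):
    y0,y1,x0,x1=roi;h=cv2.cvtColor(im[y0:y1,x0:x1],cv2.COLOR_BGR2HSV)
    m=cv2.inRange(h,(3,170,120),(16,255,255));n,l,s,c=cv2.connectedComponentsWithStats(m);k=1+s[1:,4].argmax();return c[k]+[x0,y0],s[k]
i0,j0=cv2.imread('pics/top_raw.png'),cv2.imread('pics/scene_raw.png')
i1,j1=[manip.read_camera(n)[:,:,::-1].copy() for n in('top','scene')]
for i,j in((i0,j0),(i1,j1)):
    a,sa=cen(i,(200,300,90,200));b,sb=cen(j,(150,200,280,370));r=tri([T,S],[a,b]);print(r.x.round(4),sa,sb,r.fun.round(1))
E
```

```text
t: 13.15
tool_pos: [0.4787, -0.0139, 0.0093]
eef_rot: [-3.141, -0.0, 1.534]
force: [0.5, -0.1, 1.2]
width: 0.0701
grasp_force: 0.0
[0.5033 0.2269 0.0624] [ 29  53  26  20 493] [30 19  6  3  8] [ 1.5  1.8  3.2 -0.9]
[0.5582 0.2298 0.0618] [ 30  19  26  19 455] [63 25  5  3  7] [-1.7 -2.1 -3.5  1.1]
```

Run:
```python
from h import *
T,S=cam('top'),cam('scene')
def cen(im,roi,lo):
    y0,y1,x0,x1=roi;h=cv2.cvtColor(im[y0:y1,x0:x1],cv2.COLOR_BGR2HSV)
    m=cv2.inRange(h,lo,(18,255,255));m=cv2.morphologyEx(m,cv2.MORPH_CLOSE,np.ones((3,3)));n,l,s,c=cv2.connectedComponentsWithStats(m);k=1+s[1:,4].argmax();r=cv2.minAreaRect(np.argwhere(l==k)[:,::-1].astype(np.float32));return np.array(r[0])+[x0,y0],s[k]
i0,j0=cv2.imread('pics/top_raw.png'),cv2.imread('pics/scene_raw.png')
i1,j1=[manip.read_camera(n)[:,:,::-1].copy() for n in('top','scene')]
for i,j in((i0,j0),(i1,j1)):
    a,sa=cen(i,(200,300,90,200),(0,150,90));b,sb=cen(j,(150,200,280,370),(0,110,110));r=tri([T,S],[a,b]);print(r.x.round(4),sa,sb,r.fun.round(1))
cv2.imwrite('pics/s6.png',np.hstack([cv2.resize(j[150:200,290:360],None,fx=5,fy=5,interpolation=cv2.INTER_CUBIC) for j in(j0,j1)]))
```

```text
[0.5063 0.2292 0.0591] [ 29  52  26  21 525] [ 29  15  18  13 133] [ 0.4  0.4  0.8 -0.2]
[0.5554 0.2279 0.0591] [ 30  18  26  20 500] [ 50  23  20  13 154] [ 0.3  0.4  0.6 -0.2]
```

View pics/s6.png

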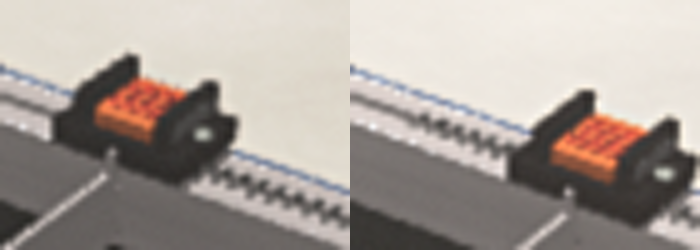

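```bash
python3 shift.py '[[0.12,0,0,0,0,0],[0.2,0,0,0,0,0],[0.24,0,0,0,0,0],[0.24,0,0,0,0,0],[0.2,0,0,0,0,0],[0.16,0,0,0,0,0],[0.1,0,0,0,0,0],[0.06,0,0,0,0,0],[0.06,0,0,0,0,0],[0.04,0,0,0,0,0],[0,0,0,0,0,0]]'
```

```text
t: 14.45
tool_pos: [0.4817, 0.0563, 0.0095]
eef_rot: [3.141, -0.0, 1.533]
force: [-0.3, 0.1, -0.5]
width: 0.0699
grasp_force: 0.0
```

Scaled: 0.002 m is 0.04.

```bash
python3 shift.py '[[0.04,0,0,0,0,0],[0.04,0,0,0,0,0],[0.04,0,0,0,0,0],[0,0,0,0,0,0]]'
```

```text
t: 14.85
tool_pos: [0.4819, 0.0624, 0.0095]
eef_rot: [3.142, -0.0, 1.533]
force: [-0.5, -0.7, -0.3]
width: 0.0702
grasp_force: 0.0
```

```bash
for i in 1 2; do python3 shift.py '[[0.02,0,0,0,0,0],[0.02,0,0,0,0,0],[0,0,0,0,0,0]]' | grep -E 'tool_pos|force:'; done
```

```text
tool_pos: [0.4821, 0.0639, 0.0095]
force: [0.7, -5.1, -0.3]
grasp_force: 2.7
tool_pos: [0.4823, 0.0645, 0.0095]
force: [2.4, -19.7, 0.7]
grasp_force: 9.6
```

Scaled: -0.045 m is -0.9, -0.04 m is -0.8.

```bash
python3 shift.py '[[-0.08,0,0,0,0,0],[-0.24,0,0,0,0,0],[-0.3,0,0,0,0,0],[0,0,-0.6,0,0,0],[0,0,-0.9,0,0,0],[0,0,-0.9,0,0,0],[-0.8,0,-0.6,0,0,0],[0,0,0,0,0,0]]'
python3 - <<'E'
from h import *
import pickle
C=cam('wrist');im=manip.read_camera('wrist');pickle.dump(C,open('w6.pkl','wb'))
cv2.imwrite('pics/w6.png',cv2.resize(im[:,:,::-1],None,fx=1.4,fy=1.4,interpolation=cv2.INTER_CUBIC))
E
```

```text
t: 16.25
tool_pos: [0.4808, -0.0076, 0.1635]
eef_rot: [3.135, 0.001, 1.531]
force: [-0.7, 0.2, 0.3]
width: 0.0694
grasp_force: 0.0
```

View pics/w6.png

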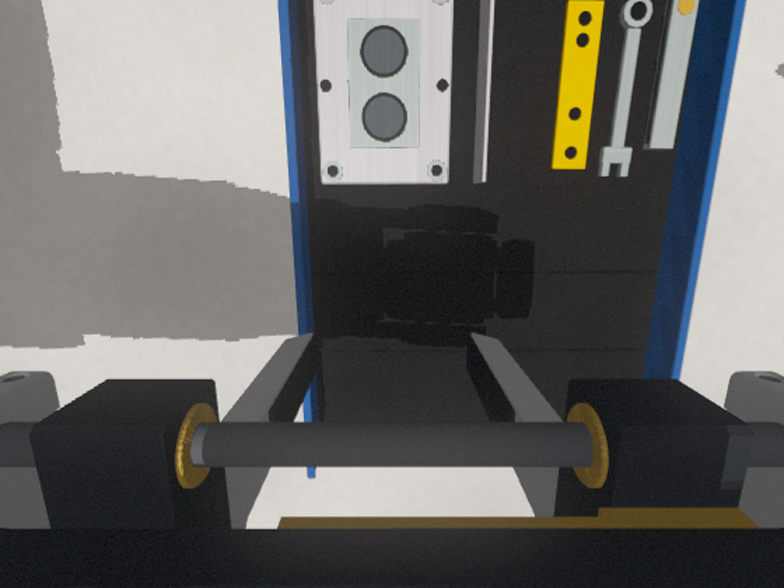

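```bash
python3 -c "
from cell import manip
print(manip.job_done())"
```

```text
the job is handed in; nothing more can be done
None
```

I handed the job in at about 16 s of the 58 s allowed: the divider is locked at about 72 mm (bay about 132 mm wide), and the plate lies flat and square in it against the rail; the tools were not moved.

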